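# Centre the salt mill on its charging stand

## Task

The rechargeable salt mill (white foot and head) stands off-centre on its round charging stand and does not charge. Nudge it with light fingertip taps, without gripping, lifting or tipping it over, until its whole foot sits inside the white ring on the stand and it stands upright and still. Leave the pepper mill (brown) on the other stand and everything else on the worktop where they are.

Things in the scene. Friction and masses are not known exactly. Their poses are not given: they have to be found in the camera images.
- salt_mill: salt mill: white foot collar and white head. 62 mm tall. Foot collar 44 mm across (widest part, sides vertical 5 to 12 mm above the underside); below it the bottom is rounded to a flat 26 mm across, so it rocks when pushed high. Above it an amber glass body narrows to 25 mm; head 35 mm across. 140 g +-30 %, slides at about 1 N. Origin: centre of the underside; z up its axis.
- salt_stand_centre (a point): centre of the top face of the salt mill's charging stand: black disc 92 mm across, 22 mm high, fixed to the worktop, flat top with a flush concentric white ring (56 mm inner, 64 mm outer diameter) around a grey middle. The stand under the white mill; left or right of the other one, its turn means nothing.
- pepper_mill: pepper mill, same shape as the salt mill but with brown foot collar and head; stands centred on the other stand and is to be left alone. 62 mm tall, foot 44 mm in diameter; origin at the centre of its underside.
- pepper_stand_centre (a point): centre of the top face of the pepper mill's charging stand, identical: black disc 92 mm across, 22 mm high, fixed to the worktop, flat top with a flush concentric white ring (56 mm inner, 64 mm outer diameter) around a grey middle. 
- oil_bottle: amber conical oil bottle with beige spout, 74 mm foot, 185 mm tall; origin at the centre of its underside. Bystander.
- mug: white mug, 80 mm across, 88 mm tall, handle along its +y; origin at the centre of its underside. Bystander.
- egg_cup: blue egg cup, 48 mm rim, 50 mm tall; origin at the centre of its underside. Bystander.
- spoon: steel spoon lying flat, 140 mm long along its x; origin at the centre of its underside. Bystander.
- wine_glass: clear wine glass, 72 mm bowl, 170 mm tall; origin at the centre of its underside. Bystander.
- bean_jar: amber jar with black lid, 84 mm across, 120 mm tall; origin at the centre of its underside. Bystander.
There are look-alikes about, which are no part of the job. Several things have the shape of the salt_mill; the one meant has the colours described above.

How it is judged:
At the end, for the whole second after the job is handed in: The salt mill stands upright (within 3 degrees) and still on its stand, its axis within 6 mm of the stand's centre, so its foot lies inside the white ring; the pepper mill is within 6 mm and every other thing within 30 mm of where it was (horizontal distance between salt_mill and salt_stand_centre below 0.006 m and angle between each of salt_mill, pepper_mill's own z axis and vertical below 0.05 rad and z of salt_mill in the frame of salt_stand_centre between -0.003 and 0.003 m and linear speed of salt_mill below 0.01 m/s and angular speed of salt_mill below 0.2 rad/s and distance of pepper_mill from where it was at the start of the episode below 0.006 m and distance of each of oil_bottle, mug, egg_cup, spoon, wine_glass, bean_jar from where it was at the start of the episode below 0.03 m); the robot touches nothing.
It fails at once if the salt mill is knocked over or rocked beyond 25 degrees (angle between salt_mill's own z axis and vertical above 0.44 rad).
It fails at once if the salt mill is lifted more than 10 mm off its stand, or falls off it (z of salt_mill in the frame of salt_stand_centre above 0.01 m or z of salt_mill in the frame of salt_stand_centre below -0.008 m).
It fails at once if the salt mill is hit or squeezed with more than 12 N: taps must be light and nothing is gripped (contact force between the fingers and salt_mill above 12 N).
It fails at once if the pepper mill is moved by more than 6 mm (distance of pepper_mill from where it was at the start of the episode above 0.006 m).
It fails at once if another thing on the worktop is moved by more than 30 mm (distance of any of oil_bottle, mug, egg_cup, spoon, wine_glass, bean_jar from where it was at the start of the episode above 0.03 m).
It also fails if it takes over 56 s, if anything falls off the work surface, if the arm or the gripper's body presses on something with over 40 N, if the wrist force passes 120 N, or if a joint passes its speed limit or range.

## Robot

A 6-joint arm with a two-finger parallel gripper is mounted at the origin on the work surface. World frame = base frame: x ahead of the robot, y to its left, z up, the work surface at z = 0. Lengths are in m, angles in rad, forces in N, time in s.
With the tool pointing down it reaches from about 0.375 to 0.925 m from the base axis. Payload 5.7 kg.
Tool frame: the origin (TCP) lies at the very end of the fingers, on their centre line; the grasp point (between the pads) lies 19 mm behind it; y points along the fingers, x is the direction in which the jaws open and shut, and the axes are right-handed (so a half turn about y gives the same grasp; the last joint's range is limited). The gripper opens to 88 mm and grips with 3 to 60 N. Pads are 20 mm wide; open, the fingers measure 115 mm over their backs; the gripper's body (75 mm by 178 mm) begins 61 mm behind the grasp point.
Start: joints at [1.135, 0.359, 1.51, -0, 1.272, -0.115], TCP at [0.189, 0.569, 0.223] pointing down, gripper open.
Joint ranges: [-2.97, 2.97], [-1.01, 2.36], [0.21, 2.38], [-0.96, 4.11], [0.2, 2.71], [-2.98, 2.98]. Speed limits (rad/s): [2.39, 2.39, 3.14, 3.14, 3.14, 3.14].

## Interface

Orientations are given as a unit quaternion [x, y, z, w].
In Python, from bench import telemetry, viewer, hand_in, models gives the robot as it stands.
- The arm moves only by the tool send_rows, never from a script. Its argument "rows" is a list of rows, each an object with "dp": the shift along the tool's x, y, z in m, a list of three; "rotation": the turn, a rotation vector about the tool's x, y, z in rad, a list of three; "gripper": the finger opening in m, from 0 to 0.0878. In form: [{"dp": [tx, ty, tz], "rotation": [rx, ry, rz], "gripper": gripper}, ...]. A call has 1 to 20 rows; each row is the pose to reach, as a shift and turn from the pose commanded when the call began, along the tool's axes at that moment; what a row does not reach only later rows make up. A row lasts 1/10 s, in which the tool goes at most 50 mm and 8.59 degrees, less where a joint would pass 70% of its speed; a pose out of reach is approached as far as the arm can. A call with a gripper value outside its range is refused whole. The fingers move at their own pace and stop on an object; the grip force is fixed at half the most. Time passes only in rows, so rows that repeat a pose let the fingers close. It gives the time, the measured TCP pose, the force and the opening at its end, in the units of the state.
- telemetry.sense(): the state, without advancing time (a new reading comes with each control period).
- viewer.capture(name): name is "scene" or "top" or "wrist"; returns a dict with "color" (384x512x3 uint8, red, green, blue), "intrinsics" (3x3 intrinsics, pixels), "view" (4x4, takes a point from world to camera coordinates). Camera axes: x right, y down, z forward; pixel columns grow to the right and rows downward; lengths in m; the calibration is good to about 2 mm. A picture is of the moment at which its call begins. There is no depth.
- hand_in(): hands the job in, once; it reports no verdict.
Trained networks look in the newest picture that a camera, given by its name, has taken for a name from the list of things; names that differ only in an ending like _2 or _b are one class to them, and where a whole thing is asked for, a point or a joint stands for the part that bears it (a point fixed in the world has none). Each returns a list of dicts, best first, with "confidence" (0 to 1); they miss things now and then, are a little off and sometimes report something else, mostly with a low value. They report only what shows in the picture. A call takes as long as a camera call. They do not tell look-alikes from the thing itself.
- models.boxes_of(camera, label): "rect" ([left, top, right, bottom] in pixels, round what is visible of it).
The state is a dict: "t": time; "joints": joint angles; "qd": joint speeds; "joint_torque": joint torques, N m; "tool_pos": TCP position; "eef_rot": TCP orientation; "force": force on the tool from outside, world axes, zero at the start; "ft_torque": the same for the moment, N m; "finger_gap": finger opening in m.
Only numpy, scipy, OpenCV 4.12 (cv2) and the standard library are available. Lean on these libraries where they do the work, as an engineer would, in place of code of your own. Each camera call takes 0.05 s, during which the arm holds its last target.

## Working session

There is one attempt and no reset: what is moved stays moved. The work goes in short steps, Python scripts to look and compute and a tool call to move; the robot and the scene stay as the last step left them, time stands still between calls to the robot, and variables do not carry over. Pictures are saved under pics/ and viewed, and the job is handed in when it is done.

Besides the shell and the picture viewer there is one more tool, called after ">>>" as name(argument=value, ...) on one line, values as JSON. send_rows: Moves the arm, as the interface text tells. Its arguments: {"type":"object","properties":{"rows":{"type":"array"}},"required":["rows"]}

```bash
mkdir -p pics
cat > h.py <<'E'
import numpy as np,cv2
from bench import telemetry,viewer,hand_in,models
def cap(n,f=None):
    c=viewer.capture(n)
    if f: cv2.imwrite('pics/'+f,c['color'][:,:,::-1])
    return c
def ray(c,u,v):
    K=np.array(c['intrinsics']);V=np.array(c['view']);R=V[:3,:3]
    o=-R.T@V[:3,3];d=R.T@np.linalg.inv(K)@[u,v,1];return o,d
def onz(c,u,v,z):
    o,d=ray(c,u,v);return o+d*(z-o[2])/d[2]
def proj(c,p):
    q=np.array(c['view'])@np.r_[p,1];q=np.array(c['intrinsics'])@q[:3];return q[:2]/q[2]
E
python3 - <<'E'
from h import *
print(telemetry.sense())
for n in ['scene','top','wrist']:
    c=cap(n,n+'0.png'); print(n,np.round(onz(c,256,192,0),3),np.round(np.array(c['view']),3).tolist(),np.array(c['intrinsics'])[0,0])
    for l in ['salt_mill','pepper_mill','oil_bottle','mug','egg_cup','spoon','wine_glass','bean_jar']:
        print(l,[(np.round(b['rect']).tolist(),round(b['confidence'],2)) for b in models.boxes_of(n,l)])
E
```

```text
{'t': 0.0, 'joints': array([ 1.13486000e+00,  3.59479118e-01,  1.51142363e+00,  1.12190079e-05,
        1.27246440e+00, -1.15091449e-01]), 'qd': array([ 0.00153973,  0.00142505, -0.0009594 ,  0.00145172,  0.00047089,
        0.00019301]), 'joint_torque': array([-2.30102320e-03, -5.15390754e+01, -2.70732808e+01,  6.72958279e-02,
        3.46483360e-02, -1.13534782e-04]), 'tool_pos': array([0.18893296, 0.56876682, 0.22182833]), 'eef_rot': array([ 0.57375092,  0.41316179, -0.41426064, -0.57314512]), 'force': array([ 0.30939244,  1.06475797, -0.18264517]), 'ft_torque': array([0.06532752, 0.00406159, 0.03248227]), 'finger_gap': 0.08771755851039849}
scene [ 0.543 -0.024  0.   ] [[-0.17, 0.985, -0.002, 0.106], [0.85, 0.146, -0.506, -0.457], [-0.498, -0.088, -0.863, 1.486], [0.0, 0.0, 0.0, 1.0]] 408.1320527209068
salt_mill [([157.0, 168.0, 176.0, 191.0], 0.82), ([255.0, 233.0, 271.0, 256.0], 0.71), ([227.0, 171.0, 241.0, 196.0], 0.53), ([190.0, 163.0, 206.0, 183.0], 0.5), ([163.0, 149.0, 178.0, 169.0], 0.46)]
pepper_mill [([304.0, 169.0, 321.0, 186.0], 0.57)]
oil_bottle [([366.0, 207.0, 408.
[... 499 characters left out ...]
15.0, 210.0, 327.0, 220.0], 0.72), ([275.0, 203.0, 290.0, 220.0], 0.63), ([343.0, 200.0, 361.0, 217.0], 0.53)]
pepper_mill [([201.0, 216.0, 214.0, 228.0], 0.68)]
oil_bottle [([122.0, 158.0, 156.0, 190.0], 0.85)]
mug [([352.0, 152.0, 389.0, 184.0], 0.63)]
egg_cup [([240.0, 144.0, 253.0, 165.0], 0.75)]
spoon [([241.0, 235.0, 258.0, 279.0], 0.94)]
wine_glass [([400.0, 212.0, 447.0, 234.0], 0.63), ([192.0, 211.0, 227.0, 241.0], 0.4)]
bean_jar []
wrist [0.212 0.559 0.   ] [[0.314, 0.949, 0.001, -0.6], [0.919, -0.304, 0.25, -0.031], [0.237, -0.078, -0.968, 0.388], [0.0, 0.0, 0.0, 1.0]] 271.38414746296957
salt_mill []
pepper_mill []
oil_bottle []
mug []
egg_cup []
spoon []
wine_glass []
bean_jar []
```

Run:
```python
import cv2
a=cv2.imread('pics/scene0.png');b=cv2.imread('pics/top0.png')
cv2.imwrite('pics/s1.png',cv2.resize(a[100:280,70:460],None,fx=2,fy=2,interpolation=cv2.INTER_CUBIC))
cv2.imwrite('pics/t1.png',cv2.resize(b[130:300,110:460],None,fx=2.28,fy=2.28,interpolation=cv2.INTER_CUBIC))
```

```text
(no output)
```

View pics/s1.png

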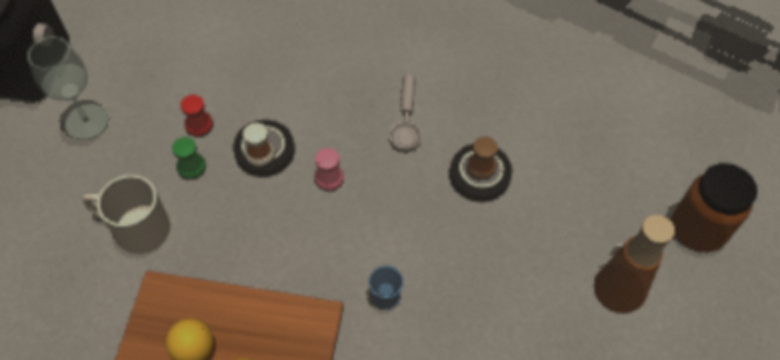

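View pics/t1.png

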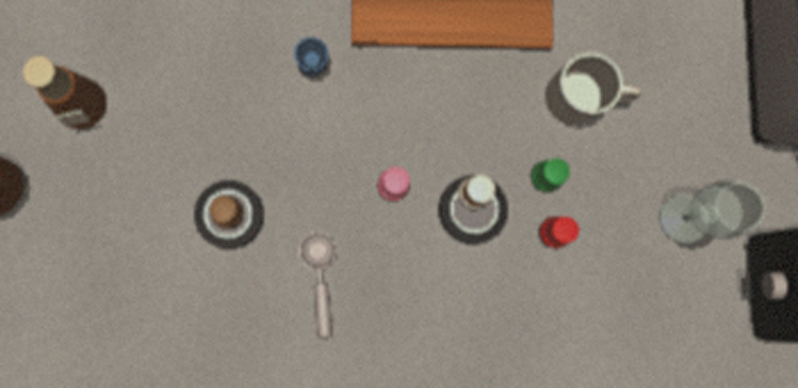

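The salt-mill shapes in the scene picture are: red (166,158), green (164,179), pink (234,184), brown on a stand (312,178), and white on a stand (199,173). By the description I choose the white one. Next I measure it in a close crop.

Run:
```python
from h import *
c=cap('top');s=cap('scene')
T=lambda x,y:(110+x/2.28,130+y/2.28)
S=lambda x,y:(70+x/2,100+y/2)
for n,z,t,sc in [('saltstand',.022,(473,209),(264,147)),('salthead',.084,(480,189),(255,133)),('pepstand',.022,(229,214),(481,171)),('pephead',.084,(224,211),(485,149)),
 ('pink',.062,(396,181),(327,158)),('green',.062,(558,171),(184,148)),('red',.062,(566,230),(193,104)),('glassfoot',0,(685,217),(84,120)),('mugtop',.088,(591,84),(128,199)),('egg',.05,(312,52),(385,280)),('spoon',0,(319,285),(406,115))]:
    print(n,np.round(onz(c,*T(*t),z)[:2],3),np.round(onz(s,*S(*sc),z)[:2],3))
a=cv2.resize(c['color'][190:255,280:370],None,fx=8,fy=8,interpolation=cv2.INTER_CUBIC)
cv2.imwrite('pics/t2.png',a[:,:,::-1])
```

```text
saltstand [ 0.513 -0.198] [ 0.52  -0.193]
salthead [ 0.532 -0.197] [ 0.537 -0.194]
pepstand [0.5   0.126] [0.507 0.132]
pephead [0.498 0.126] [0.508 0.132]
pink [ 0.543 -0.092] [ 0.547 -0.089]
green [ 0.56  -0.302] [ 0.565 -0.295]
red [ 0.484 -0.31 ] [ 0.488 -0.305]
glassfoot [ 0.509 -0.488] [ 0.505 -0.489]
mugtop [ 0.67 -0.34] [ 0.673 -0.336]
egg [0.716 0.02 ] [0.714 0.024]
spoon [0.409 0.005] [0.411 0.006]
```

View pics/t2.png

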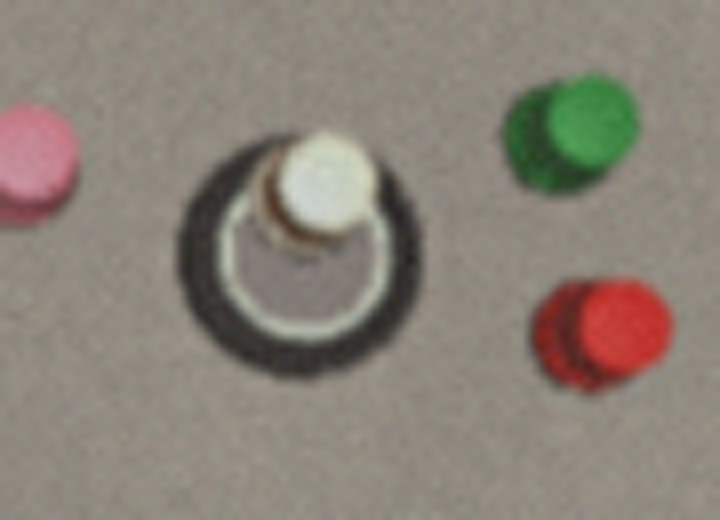

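The crop confirms it: the white-headed mill is at crop (325,185), set towards the far side (+x) of the stand centred at crop (302,255). It is off by about +19 mm in x. I'll work out the tool axes for pushing from the far side towards the robot.

Run:
```python
from h import *
from scipy.spatial.transform import Rotation as Ro
s=telemetry.sense();R=Ro.from_quat(s['eef_rot']).as_matrix();print(np.round(R,3))
c=cap('wrist');o,d=ray(c,256,192);print('cam pos in tool',R.T@(o-s['tool_pos']),'dir',R.T@d)
# target: above (0.535,-0.197), tool y down
tgt=np.array([0.58,-0.197,0.2]);print(R.T@(tgt-s['tool_pos']))
for a in (0,90,180,-90):
    x=np.array([np.cos(np.radians(a)),np.sin(np.radians(a)),0]);y=np.array([0,0,-1.]);Rt=np.c_[x,y,np.cross(x,y)]
    print(a,np.round(Ro.from_matrix(R.T@Rt).as_rotvec(),3),np.round(Rt,1).tolist())
```

```text
[[ 0.315 -0.    -0.949]
 [ 0.949 -0.     0.315]
 [-0.    -1.     0.   ]]
cam pos in tool [-0.0005021  -0.16150241  0.06752974] dir [-0.00579445  0.97207263 -0.23520281]
[-0.60399944  0.02268842 -0.61253133]
0 [ 0.    1.25 -0.  ] [[1.0, 0.0, -0.0], [0.0, 0.0, 1.0], [0.0, -1.0, 0.0]]
90 [-0.    -0.321 -0.   ] [[0.0, 0.0, -1.0], [1.0, 0.0, 0.0], [0.0, -1.0, 0.0]]
180 [-0.    -1.892 -0.   ] [[-1.0, 0.0, -0.0], [0.0, 0.0, -1.0], [0.0, -1.0, -0.0]]
-90 [ 0.     2.821 -0.   ] [[0.0, 0.0, 1.0], [-1.0, 0.0, 0.0], [0.0, -1.0, 0.0]]
```

>>> send_rows(rows=[{"dp": [-0.6,-0.02,-0.622],"rotation": [0,-0.321,0],"gripper": 0.024},{"dp": [-0.6,-0.02,-0.622],"rotation": [0,-0.321,0],"gripper": 0.024},{"dp": [-0.6,-0.02,-0.622],"rotation": [0,-0.321,0],"gripper": 0.024},{"dp": [-0.6,-0.02,-0.622],"rotation": [0,-0.321,0],"gripper": 0.024},{"dp": [-0.6,-0.02,-0.622],"rotation": [0,-0.321,0],"gripper": 0.024},{"dp": [-0.6,-0.02,-0.622],"rotation": [0,-0.321,0],"gripper": 0.024},{"dp": [-0.6,-0.02,-0.622],"rotation": [0,-0.321,0],"gripper": 0.024},{"dp": [-0.6,-0.02,-0.622],"rotation": [0,-0.321,0],"gripper": 0.024},{"dp": [-0.6,-0.02,-0.622],"rotation": [0,-0.321,0],"gripper": 0.024},{"dp": [-0.6,-0.02,-0.622],"rotation": [0,-0.321,0],"gripper": 0.024},{"dp": [-0.6,-0.02,-0.622],"rotation": [0,-0.321,0],"gripper": 0.024},{"dp": [-0.6,-0.02,-0.622],"rotation": [0,-0.321,0],"gripper": 0.024},{"dp": [-0.6,-0.02,-0.622],"rotation": [0,-0.321,0],"gripper": 0.024},{"dp": [-0.6,-0.02,-0.622],"rotation": [0,-0.321,0],"gripper": 0.024},{"dp": [-0.6,-0.02,-0.622],"rotation": [0,-0.321,0],"gripper": 0.024},{"dp": [-0.6,-0.02,-0.622],"rotation": [0,-0.321,0],"gripper": 0.024},{"dp": [-0.6,-0.02,-0.622],"rotation": [0,-0.321,0],"gripper": 0.024},{"dp": [-0.6,-0.02,-0.622],"rotation": [0,-0.321,0],"gripper": 0.024},{"dp": [-0.6,-0.02,-0.622],"rotation": [0,-0.321,0],"gripper": 0.024},{"dp": [-0.6,-0.02,-0.622],"rotation": [0,-0.321,0],"gripper": 0.024}])

```text
t: 3.5
tool_pos: [0.5895, -0.1952, 0.2422]
eef_rot: [-0.499, -0.5, 0.5, 0.501]
force: [0.0, 0.2, 0.8]
finger_gap: 0.0239
```

>>> send_rows(rows=[{"dp": [0,0.04,0],"rotation": [0,0,0],"gripper": 0.024},{"dp": [0,0.08,0],"rotation": [0,0,0],"gripper": 0.024},{"dp": [0,0.1,0],"rotation": [0,0,0],"gripper": 0.024},{"dp": [0,0.1,0],"rotation": [0,0,0],"gripper": 0.024},{"dp": [0,0.1,0],"rotation": [0,0,0],"gripper": 0.024}])

```text
t: 4.0
tool_pos: [0.5899, -0.1946, 0.1433]
eef_rot: [-0.499, -0.5, 0.5, 0.5]
force: [0.3, 0.7, 1.6]
finger_gap: 0.0239
```

Run:
```python
from h import *
c=cap('wrist','w1.png');s=telemetry.sense();print(s['tool_pos'],s['t'])
```

```text
[ 0.59080188 -0.19533923  0.14421873] 4.05
```

View pics/w1.png

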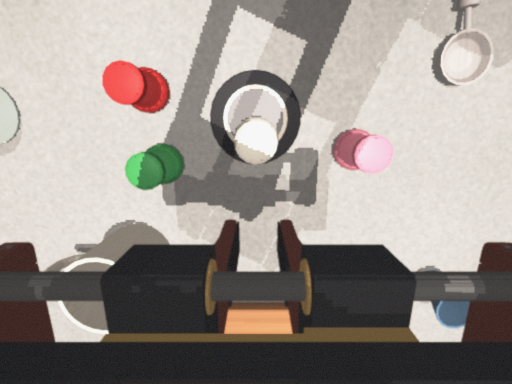

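```bash
cat >> h.py <<'E'
def overlay(c,items,box,f,fx=6):
    x0,y0,x1,y1=box
    a=cv2.resize(c['color'][y0:y1,x0:x1],None,fx=fx,fy=fx,interpolation=cv2.INTER_CUBIC)[:,:,::-1].copy()
    for (x,y,z,r,col) in items:
        t=np.linspace(0,2*np.pi,73)
        p=np.array([proj(c,[x+r*np.cos(k),y+r*np.sin(k),z]) for k in t])
        p=(p-[x0,y0]+.5)*fx
        cv2.polylines(a,[np.int32(p*8)],True,col,1,cv2.LINE_AA,3)
    cv2.imwrite('pics/'+f,a)
E
python3 - <<'E'
from h import *
c=cap('wrist')
st=(0.515,-.196);m=(0.535,-.197)
print(onz(c,256,141,.084),onz(c,255,116,.022))
overlay(c,[(*st,.022,.046,(0,0,255)),(*st,.022,.032,(0,0,255)),(*st,.022,.028,(0,0,255)),(*m,.084,.0175,(0,255,0)),(*m,.030,.022,(255,0,0))],(195,60,315,180),'o1.png',5)
E
```

```text
[ 0.53481442 -0.19741909  0.084     ] [ 0.51356923 -0.19883046  0.022     ]
```

View pics/o1.png

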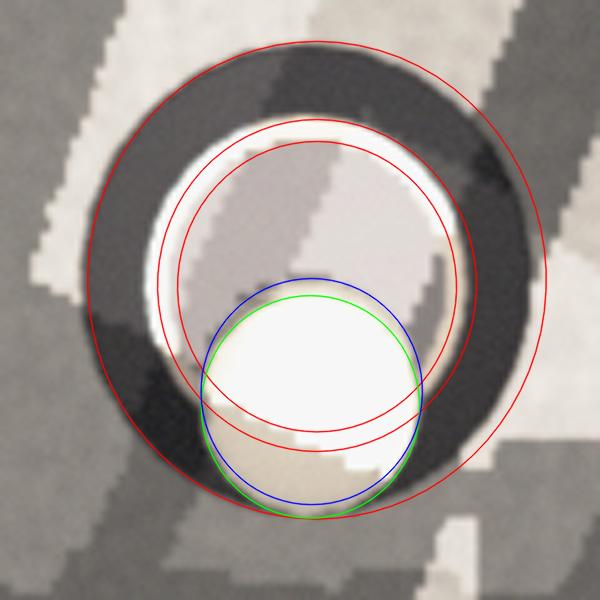

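The overlay puts the stand centre at about (0.515, -0.198) and the mill at (0.535, -0.197). The ring in the crop spans about 147 to 467 and the head 201 to 421. I'll descend behind the mill with the fingers 24 mm apart.

>>> send_rows(rows=[{"dp": [-0.002,0.04,0],"rotation": [0,0,0],"gripper": 0.024},{"dp": [-0.0025,0.08,0],"rotation": [0,0,0],"gripper": 0.024},{"dp": [-0.0025,0.105,0],"rotation": [0,0,0],"gripper": 0.024},{"dp": [-0.0025,0.114,0],"rotation": [0,0,0],"gripper": 0.024},{"dp": [-0.0025,0.114,0],"rotation": [0,0,0],"gripper": 0.024},{"dp": [-0.0025,0.114,0],"rotation": [0,0,0],"gripper": 0.024}])

```text
t: 4.7
tool_pos: [0.5917, -0.1992, 0.0305]
eef_rot: [0.501, 0.5, -0.5, -0.499]
force: [-0.0, -0.0, -1.0]
finger_gap: 0.0238
```

Run:
```python
from h import *
c=cap('wrist','w2.png');s=telemetry.sense();print(s['tool_pos'],s['t'],s['force'])
```

```text
[ 0.59188773 -0.19933214  0.0307254 ] 4.75 [0.08141613 0.06071416 0.33836859]
```

View pics/w2.png

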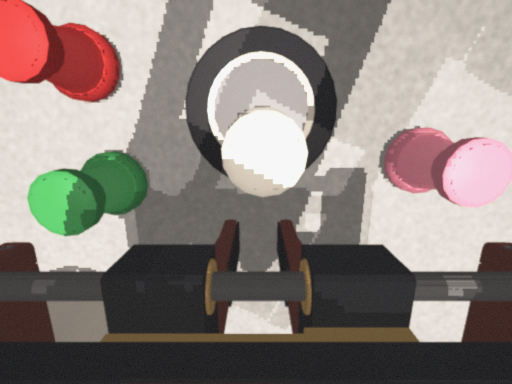

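>>> send_rows(rows=[{"dp": [0.001,0.0015,0.005],"rotation": [0,0,0],"gripper": 0.024},{"dp": [0.001,0.003,0.01],"rotation": [0,0,0],"gripper": 0.024},{"dp": [0.001,0.003,0.015],"rotation": [0,0,0],"gripper": 0.024},{"dp": [0.001,0.003,0.02],"rotation": [0,0,0],"gripper": 0.024},{"dp": [0.001,0.003,0.022],"rotation": [0,0,0],"gripper": 0.024},{"dp": [0.001,0.003,0.024],"rotation": [0,0,0],"gripper": 0.024},{"dp": [0.001,0.003,0.024],"rotation": [0,0,0],"gripper": 0.024},{"dp": [0.001,0.003,0.024],"rotation": [0,0,0],"gripper": 0.024}])

```text
t: 5.55
tool_pos: [0.5664, -0.1978, 0.0257]
eef_rot: [-0.5, -0.5, 0.5, 0.5]
force: [-0.4, 0.7, 0.1]
finger_gap: 0.0237
```

Run:
```python
from h import *
c=cap('wrist','w3.png');s=telemetry.sense();print(s['tool_pos'],s['t'],s['force'])
```

```text
[ 0.56648974 -0.19776447  0.02568714] 5.6 [-0.36977232 -0.01547915  0.39456797]
```

View pics/w3.png

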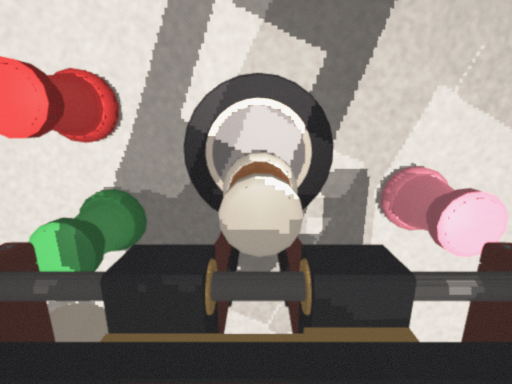

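Lined up: the mill is at (260,205) and the fingers centre on about 258. Now I start the slow push.

>>> send_rows(rows=[{"dp": [0,-0.001,0.0015],"rotation": [0,0,0],"gripper": 0.024},{"dp": [0,-0.001,0.003],"rotation": [0,0,0],"gripper": 0.024},{"dp": [0,-0.001,0.0045],"rotation": [0,0,0],"gripper": 0.024},{"dp": [0,-0.001,0.006],"rotation": [0,0,0],"gripper": 0.024},{"dp": [0,-0.001,0.0075],"rotation": [0,0,0],"gripper": 0.024},{"dp": [0,-0.001,0.009],"rotation": [0,0,0],"gripper": 0.024},{"dp": [0,-0.001,0.01],"rotation": [0,0,0],"gripper": 0.024},{"dp": [0,-0.001,0.01],"rotation": [0,0,0],"gripper": 0.024},{"dp": [0,-0.001,0.01],"rotation": [0,0,0],"gripper": 0.024}])

```text
t: 6.5
tool_pos: [0.5562, -0.1977, 0.0267]
eef_rot: [-0.5, -0.5, 0.5, 0.5]
force: [0.7, -0.1, 0.4]
finger_gap: 0.024
```

Run:
```python
from h import *
c=cap('wrist','w4.png');s=telemetry.sense();print(s['tool_pos'],s['t'],s['force'])
st=(0.515,-.198);m=(.527,-.198)
overlay(c,[(*st,.022,.046,(0,0,255)),(*st,.022,.032,(0,0,255)),(*m,.084,.0175,(0,255,0)),(*m,.034,.022,(255,0,0))],(170,70,350,260),'o4.png',3)
```

```text
[ 0.55620628 -0.19774721  0.02668197] 6.55 [ 0.47497693 -0.59313887 -0.21495404]
```

View pics/o4.png

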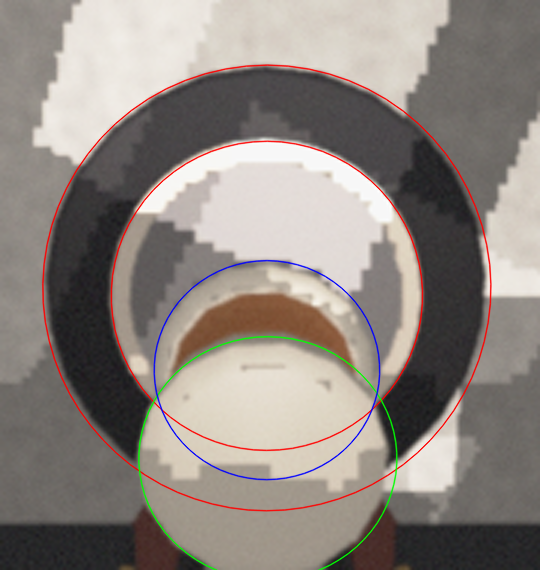

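The mill is now at about x = 0.527, and the overlay fits the head and foot. I'll push another 11 mm.

>>> send_rows(rows=[{"dp": [0,0,0.0015],"rotation": [0,0,0],"gripper": 0.024},{"dp": [0,0,0.003],"rotation": [0,0,0],"gripper": 0.024},{"dp": [0,0,0.0045],"rotation": [0,0,0],"gripper": 0.024},{"dp": [0,0,0.006],"rotation": [0,0,0],"gripper": 0.024},{"dp": [0,0,0.0075],"rotation": [0,0,0],"gripper": 0.024},{"dp": [0,0,0.009],"rotation": [0,0,0],"gripper": 0.024},{"dp": [0,0,0.01],"rotation": [0,0,0],"gripper": 0.024},{"dp": [0,0,0.011],"rotation": [0,0,0],"gripper": 0.024},{"dp": [0,0,0.011],"rotation": [0,0,0],"gripper": 0.024},{"dp": [0,0,0.011],"rotation": [0,0,0],"gripper": 0.024}])

```text
t: 7.55
tool_pos: [0.5451, -0.1977, 0.0266]
eef_rot: [-0.5, -0.5, 0.5, 0.5]
force: [1.0, -0.2, 0.6]
finger_gap: 0.0241
```

Run:
```python
from h import *
c=cap('wrist','w5.png');s=telemetry.sense();print(s['tool_pos'],s['t'],s['force'])
st=(0.515,-.198);m=(.516,-.1985)
overlay(c,[(*st,.022,.046,(0,0,255)),(*st,.022,.032,(0,0,255)),(*m,.084,.0175,(0,255,0)),(*m,.034,.022,(255,0,0))],(170,90,350,280),'o5.png',3)
```

```text
[ 0.54510308 -0.19766122  0.02664542] 7.6 [ 0.15789667 -0.1515463   1.20719548]
```

View pics/o5.png

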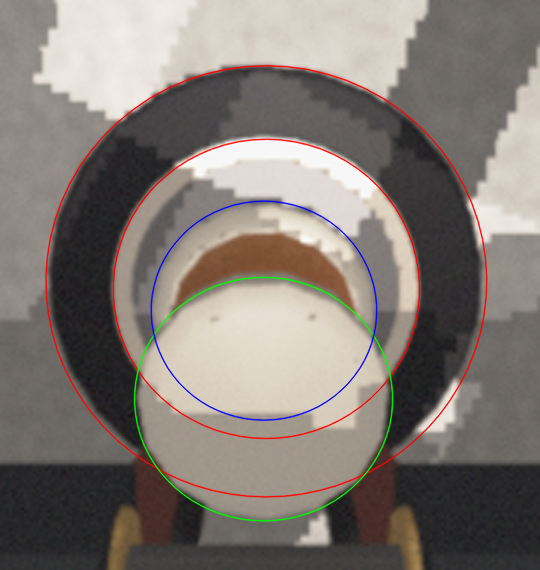

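Mill at about 0.516, on the overlay. I'll give it 1 mm more, then back off straight (+x) and lift for a clear look.

>>> send_rows(rows=[{"dp": [0,0,0.001],"rotation": [0,0,0],"gripper": 0.024},{"dp": [0,0,0.001],"rotation": [0,0,0],"gripper": 0.024},{"dp": [0,0,0.001],"rotation": [0,0,0],"gripper": 0.024},{"dp": [0,0,-0.004],"rotation": [0,0,0],"gripper": 0.024},{"dp": [0,0,-0.02],"rotation": [0,0,0],"gripper": 0.024},{"dp": [0,0,-0.045],"rotation": [0,0,0],"gripper": 0.024},{"dp": [0,0,-0.045],"rotation": [0,0,0],"gripper": 0.024},{"dp": [0,-0.05,-0.045],"rotation": [0,0,0],"gripper": 0.024},{"dp": [0,-0.1,-0.045],"rotation": [0,0,0],"gripper": 0.024},{"dp": [0,-0.1,-0.045],"rotation": [0,0,0],"gripper": 0.024},{"dp": [0,-0.1,-0.045],"rotation": [0,0,0],"gripper": 0.024}])

```text
t: 8.7
tool_pos: [0.5902, -0.1978, 0.1278]
eef_rot: [0.501, 0.5, -0.5, -0.499]
force: [0.2, -0.3, -0.6]
finger_gap: 0.0242
```

Run:
```python
from h import *
c=cap('wrist','w6.png');s=telemetry.sense();print(s['tool_pos'],s['t'],s['force'])
st=(0.515,-.198);m=(.515,-.1985)
print(proj(c,[*st,.022]))
overlay(c,[(*st,.022,.046,(0,0,255)),(*st,.022,.032,(0,0,255)),(*st,.022,.028,(0,0,255)),(*m,.084,.0175,(0,255,0)),(*m,.034,.022,(255,0,0))],(200,60,320,180),'o6.png',5)
t=cap('top','t6.png')
st=(0.513,-.198)
overlay(t,[(*st,.022,.032,(0,0,255)),(*st,.022,.046,(0,0,255)),(*st,.084,.0175,(0,255,0))],(280,190,370,255),'ot6.png',8)
```

```text
[ 0.58904665 -0.19733358  0.12625721] 8.75 [-0.79214608  0.3342576  -0.82035588]
[258.32623393 117.70202197]
```

View pics/o6.png

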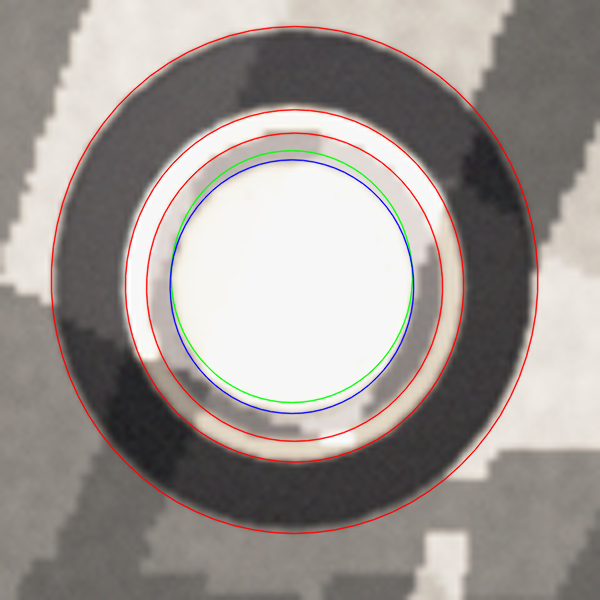

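View pics/ot6.png

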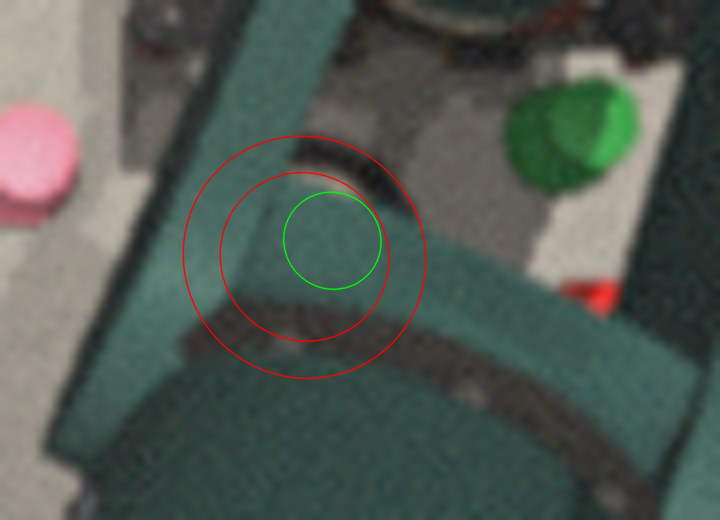

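From the wrist the mill fills crop 170–412 and sits well inside the ring, within about 1 mm of its centre. The arm blocks the top camera, so I'll lift away and check from there.

>>> send_rows(rows=[{"dp": [0,-0.05,0],"rotation": [0,0,0],"gripper": 0.024},{"dp": [0,-0.1,0],"rotation": [0,0,0],"gripper": 0.024},{"dp": [0.05,-0.12,0],"rotation": [0,0,0],"gripper": 0.024},{"dp": [0.1,-0.12,0],"rotation": [0,0,0],"gripper": 0.024},{"dp": [0.15,-0.12,0],"rotation": [0,0,0],"gripper": 0.024},{"dp": [0.2,-0.12,0],"rotation": [0,0,0],"gripper": 0.024},{"dp": [0.25,-0.12,0],"rotation": [0,0,0],"gripper": 0.024},{"dp": [0.28,-0.12,0],"rotation": [0,0,0],"gripper": 0.024},{"dp": [0.28,-0.12,0],"rotation": [0,0,0],"gripper": 0.024},{"dp": [0.28,-0.12,0],"rotation": [0,0,0],"gripper": 0.024}])

```text
t: 9.8
tool_pos: [0.589, 0.0826, 0.2447]
eef_rot: [-0.499, -0.499, 0.502, 0.5]
force: [-0.1, -0.1, -0.2]
finger_gap: 0.0242
```

Run:
```python
from h import *
t=cap('top','t7.png');s=cap('scene','s7.png')
st=(0.513,-.198)
overlay(t,[(*st,.022,.032,(0,0,255)),(*st,.084,.0175,(0,255,0))],(280,190,370,255),'ot7.png',6)
st=(0.520,-.193)
overlay(s,[(*st,.022,.032,(0,0,255)),(*st,.084,.0175,(0,255,0))],(155,140,245,205),'os7.png',6)
a=cv2.imread('pics/ot7.png');b=cv2.imread('pics/os7.png')
cv2.imwrite('pics/c7.png',cv2.resize(np.hstack([a,b]),(800,289)))
cv2.imwrite('pics/f7.png',np.vstack([cv2.resize(s['color'][100:280,70:460],(624,288)),cv2.resize(t['color'][130:300,110:460],(624,303))])[:,:,::-1])
```

```text
(no output)
```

View pics/c7.png

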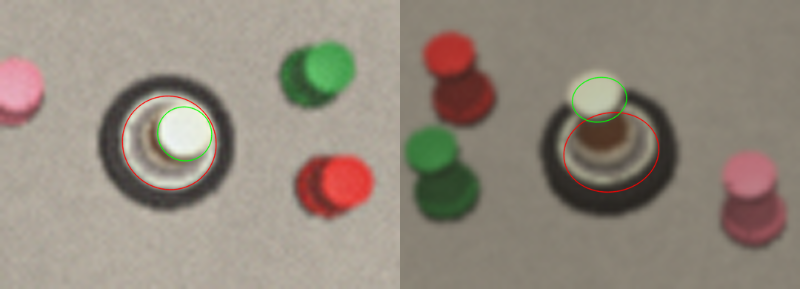

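View pics/f7.png

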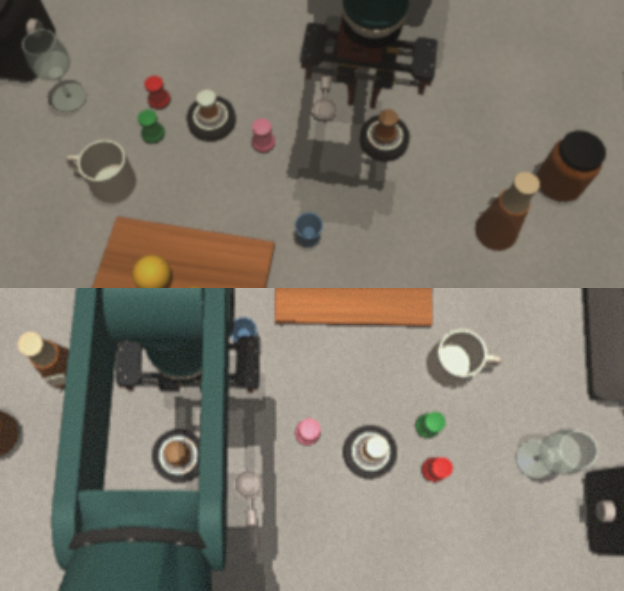

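All three views show the foot centred inside the ring, the mill upright and nothing else displaced. The arm is clear, so I'm handing in.

```bash
python3 -c "
from h import *
print(hand_in())"
```

```text
the job is handed in; nothing more can be done
None
```

The white salt mill now stands centred on its stand, and I have handed the job in; no verdict was reported.

**What I did:** I pushed it about 20 mm towards the robot. The fingers were held 24 mm apart behind its foot collar, about 5 mm above the stand top, and moved slowly (at most 15 mm/s). The push took three short strokes, then I backed straight off and lifted clear. It finished about 10 s into the 56 s.

**Last checks:**
- **Centring:** the close wrist view put the mill within about 1 mm of the ring centre. The top and scene pictures also showed the foot inside the white ring and the mill upright.
- **Force:** wrist force readings between strokes stayed near 1 N, which is noise level.
- **Other things:** by eye, the pepper mill and the other things looked unmoved in the final pictures. I did not measure them again.
- **Disagreements:** world positions from the scene and top cameras differed by 5 to 7 mm, mostly because I picked points by hand in coarse pictures. I therefore judged the centring within each single view. The top picture taken while the arm was still over the mill was blocked, so I repeated it after moving away.

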